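# Nip the glued edging strips in the ratchet clamp, release it and lay them out

## Robot

A 6-joint arm with a two-finger parallel gripper is mounted at the origin on the work surface; the furniture and walls round the work are solid. World frame = base frame: x ahead of the robot, y to its left, z up, the work surface at z = 0. Lengths are in mm, angles in rad, forces in N, time in s.
With the tool pointing down it reaches from about 250 to 725 mm from the base axis. Payload 9.7 kg.
Tool frame: the origin (TCP) lies on the centre line of the jaws, within the pads' length; the fingertips stand manip.nose_length ahead of it and the grasp point (between the pads) lies 6 mm ahead of it (manip.nose_length is the distance from the TCP to the fingertips, in mm); z points along the fingers, y is the line along which they close (so a half turn about z gives the same grasp; the last joint's range is limited). The gripper opens to 85 mm and grips with 20 to 120 N. Pads are 22 mm wide; open, the fingers measure 114 mm over their backs; the gripper's body (76 mm by 85 mm) begins 54 mm behind the grasp point. The pads swing forward as they close: fully open they stand 13 mm farther back than shut.
Start: joints at [1.144, 0.087, 0.176, 1.66, 0, 1.571], TCP at [227.675, 500.661, 256.284] pointing down, gripper open.
Joint ranges: [-3.13, 3.13], [-0.85, 1.81], [-1.15, 1.24], [-2.2, 2.28], [-1.44, 1.52], [-3.14, 3.14]. Speed limits (rad/s): [2.22, 2.22, 2.57, 3.14, 3.14, 3.14].

## Interface

Orientations are given as [roll, pitch, yaw] about the fixed x, y, z axes, in that order (R = Rz(yaw) Ry(pitch) Rx(roll)).
In Python, from rig import manip gives the robot as it stands.
- The arm moves only by the tool jog_arm, never from a script. Its argument "steps" is a list of rows, each an object of numbers: "jaw": the opening, from 0 (shut) to 1 (fully open); "tx", "ty", "tz": the shift along the tool's x, y, z in m; "spin": the turn about the tool's z in rad. In form: [{"jaw": .., "tx": .., "ty": .., "tz": .., "spin": ..}, ...]. A call has 1 to 20 rows; each row is the pose to reach, as a shift and turn from the pose commanded when the call began, along the tool's axes at that moment; what a row does not reach only later rows make up. A row lasts 1/12 s, in which the tool goes at most 41.7 mm and 7.16 degrees, less where a joint would pass 70% of its speed; a pose out of reach is approached as far as the arm can. A call with a gripper value outside its range is refused whole. The fingers move at their own pace and stop on an object; "grip_force" is the grip in N (left out, the last holds). Time passes only in rows, so rows that repeat a pose let the fingers close. It gives the time, the measured TCP pose, the force, the opening and the grip force at its end, in the units of the state.
- manip.get_obs(): the state, without advancing time (a new reading comes with each control period).
- manip.camera(name): name is "scene" or "side" or "wrist"; returns a dict with "img" (400x640x3 uint8, red, green, blue), "z_map" (400x640 float32, mm along the optical axis (not along the pixel's ray), 0 where there is no reading), "fovy" (degrees; the focal length in pixels is half the picture's height over the tangent of half this angle, whatever the lens; pixels are square), "cx", "cy" (the principal point, pixels), "cam_to_world" (4x4, takes a point from camera to world coordinates). Camera axes: x right, y up, looking along -z (the intrinsics and any distortion apply to the point x, -y, -z); pixel columns grow to the right and rows downward; lengths in mm; the calibration is good to about 2 mm. A picture is of the moment at which its call begins.
- manip.finish_job(): hands the job in; it is judged then, once.
The state is a dict: "clock": time; "joints": joint angles; "joint_vel": joint speeds; "effort": joint torques, N m; "tool_pos": TCP position; "ee_rot": TCP orientation; "contact_force": force on the tool from outside, world axes, zero at the start; "moment": the same for the moment, N m; "gripper_width": finger opening in mm; "finger_force": force on a finger pad.
Only numpy, scipy, OpenCV 4.12 (cv2) and the standard library are available. Lean on these libraries where they do the work, as an engineer would, in place of code of your own. Each camera call takes 0.05 s, during which the arm holds its last target. There are 200 camera calls.

## Task

The glued stack of edging strips lies loose between the jaws of the bench ratchet clamp. Push the red handle shut until the ratchet holds the strips firmly (a push of about 13 N on the handle is right; much over 18 N crushes them), take your hand away for at least two seconds while the glue takes, then press the yellow thumb tab down until the handle springs fully open. Finally take the strips out and lay them flat on the plywood board, gently and without disturbing the glue bottle.

Things in the scene. Friction and masses are not known exactly. Their poses are not given: they have to be found in the camera images.
- clamp: ratchet clamp, scissor-like, lying flat on a fixed plywood plate 255 x 120 x 12 mm. Origin: on the pivot axis at table height, under the plate (plate top 12 mm up). Local x from pivot to jaws, -x to the handles, z up. Plate: x = -140 to 115, y = -60 to 60 mm. The fixed jaw lug at (60, -46) mm is 36 mm high; past x = 80 mm only the strips stand on the plate
- handle (a joint): angle of the moving red handle about the vertical pivot: 0 = sprung fully open; grows as it is pushed shut, stop at 0.57 rad. The spring resists with 1.5 to 2.5 N at the grip. A ratchet tooth every 0.04 rad from 0.08 to 0.56 rad holds it against opening; passing a tooth takes up to about 4 N more; a damper slows it. How far to shut it differs: close it by feel
- handle_grip (a point): centre of the red grip, 107 mm from the pivot: a block 40 mm along the handle, 11 mm thick, 32 mm high (z = 21 to 53 mm). The line pivot-grip lies 0.60 rad minus the handle angle from the clamp's -x, towards -y. Closing moves the grip on an arc about the pivot towards local +y; its side away from the yellow tab is free to push. Site axes: the clamp's, turned by the joint angle
- tab_top (a point): centre of the top of the yellow thumb tab, 34 (clamp x) x 30 mm, 45 mm above the table, at clamp (-117, 36) mm. Its spring catch flexes down by up to 12 mm to a rigid stop; 6 mm or more frees the ratchet. It takes about 2 to 4 N. Keep it down about a second until the handle has swung open, or the ratchet catches again
- strips: stack of white and grey edging strips, tacked together, loose, 126 x 21 x 13 mm, about 70 g; origin: centre of the underside; long axis is its own y. It lies on the clamp's plate (underside 12 mm above the table) with up to 3 mm of play to the anvil, along clamp x, its centre 30 mm beyond the jaws; its outer half is free to be gripped across the 21 mm width
- drying_board: plywood board lying on the table, fixed, 189 (its x) x 134 (its y) x 12 mm; origin: centre of the underside
- glue: glue bottle with a blue cap, 49 x 63 x 140 mm, bystander; origin: centre of the underside
- jaw_pad (a point): centre of the round rubber pad (16 mm across, z = 13 to 27 mm) on the moving jaw, 60 mm past the pivot; it moves towards clamp -y as the handle shuts. It is sprung at 2.5 N/mm: once it has pushed the strips against the anvil each tooth adds about 6 N of clamping; 1 N of clamping is felt as about 0.57 N at the grip. 4 N or more must remain locked, 27 N crushes the strips
- anvil_lug (a point): top centre of the fixed jaw lug, 36 mm above the table at clamp (60, -46) mm. Through it runs a brass screw with a dark steel anvil block (40 mm along clamp x, 17 mm high) that the strips are pressed against. The screw is set differently each time (face at clamp y = -25 to -9 mm; it does not move), so the handle angle at which the strips are gripped, 0.07 to 0.36 rad, is not known beforehand

How it is judged:
By the outcome, as a careful person would: the job done as asked, in the order asked, and still so for the second after the job is handed in, with the robot touching nothing.
It also fails if it takes over 69 s, if anything falls off the work surface, if the arm or the gripper's body presses on something with over 40 N, if the wrist force passes 120 N, or if a joint passes its speed limit or range.

## Working session

There is one attempt and no reset: what is moved stays moved. The work goes in short steps, Python scripts to look and compute and a tool call to move; the robot and the scene stay as the last step left them, time stands still between calls to the robot, and variables do not carry over. Pictures are saved under pics/ and viewed, at most 10 in all, crops included, and the job is handed in when it is done.

Besides the shell and the picture viewer there is one more tool, called after "Request:" as name([rows], argument=value, ...), one row to a line, values as JSON. jog_arm: Moves the arm, as the interface text tells. Its arguments: {"type":"object","properties":{"steps":{"type":"array","items":{"type":"object","properties":{"jaw":{"type":"number"},"tx":{"type":"number"},"ty":{"type":"number"},"tz":{"type":"number"},"spin":{"type":"number"}}}},"grip_force":{"type":"number"}},"required":["steps"]}

```bash
ls; mkdir -p pics
cat > h.py <<'E'
import numpy as np, cv2
from rig import manip
def snap(n,f):
    c=manip.camera(n); cv2.imwrite(f'pics/{f}.png',c['img'][:,:,::-1]); np.savez(f'pics/{f}.npz',**{k:np.array(v) for k,v in c.items()}); return c
def load(f): return dict(np.load(f'pics/{f}.npz'))
def cloud(c):
    z=c['z_map'].astype(float); h,w=z.shape; F=h/2/np.tan(np.radians(float(c['fovy']))/2)
    u,v=np.meshgrid(np.arange(w),np.arange(h))
    p=np.stack([(u-c['cx'])*z/F,-(v-c['cy'])*z/F,-z,np.ones_like(z)],-1)@np.array(c['cam_to_world']).T
    p=p[...,:3]; p[z==0]=np.nan; return p
def ray(c,u,v,zp):
    F=200/np.tan(np.radians(float(c['fovy']))/2); M=np.array(c['cam_to_world'])
    d=M[:3,:3]@np.array([(u-c['cx'])/F,-(v-c['cy'])/F,-1]); o=M[:3,3]; return o+d*(zp-o[2])/d[2]
E
python3 - <<'E'
from h import *
print(manip.get_obs(), manip.nose_length)
a=snap('scene','s0'); b=snap('side','d0')
for c in(a,b): print(c['fovy'],c['cx'],c['cy'],c['cam_to_world'], [k for k in c])
E
```

```text
pics
{'clock': 0.0, 'joints': array([ 1.14400597e+00,  8.74939321e-02,  1.75099585e-01,  1.65982948e+00,
       -7.86693364e-06,  1.57082248e+00]), 'joint_vel': array([ 1.84161917e-03, -2.25556084e-03,  5.83590850e-05,  1.16378924e-03,
       -3.37671565e-04, -1.79196302e-03]), 'effort': array([-2.69281561e-03, -5.20389998e+01,  4.64799607e+01,  1.64731534e-02,
       -1.94164550e-04,  9.78522053e-06]), 'tool_pos': array([227.58565838, 500.46711608, 255.54672373]), 'ee_rot': array([-3.14016516e+00,  7.90426091e-06,  2.71477615e+00]), 'contact_force': array([-0.49395119, -0.32581665,  0.43985127]), 'moment': array([ 0.03835708, -0.03921849, -0.00421204]), 'finger_force': 0.0, 'gripper_width': 85.03712433842475} 25.0
55.75205315928114 318.8797023983225 194.6741215386629 [[ 8.97004387e-01  2.62032570e-01 -3.55980424e-01  1.68315376e+02]
 [-4.42013893e-01  5.36507028e-01 -7.18876851e-01 -7.59722893e+02]
 [ 2.61685027e-03  8.02183982e-01  5.97071194e-01  5.79830868e+02]
 [ 0.00000000e+00  0.00000000e+00  0.00000000e+00  1.00000000e+00]] ['img', 'z_map', 'fovy', 'cx', 'cy', 'cam_to_world']
49.26410957246342 324.45531924517326 195.62934919001003 [[-9.97153535e-01 -5.27572989e-02  5.38655300e-02  5.18950769e+02]
 [ 7.43828066e-02 -5.71505445e-01  8.17220120e-01  6.77095825e+02]
 [-1.23298825e-02  8.18900601e-01  5.73802910e-01  6.24409305e+02]
 [ 0.00000000e+00  0.00000000e+00  0.00000000e+00  1.00000000e+00]] ['img', 'z_map', 'fovy', 'cx', 'cy', 'cam_to_world']
```

View pics/s0.png

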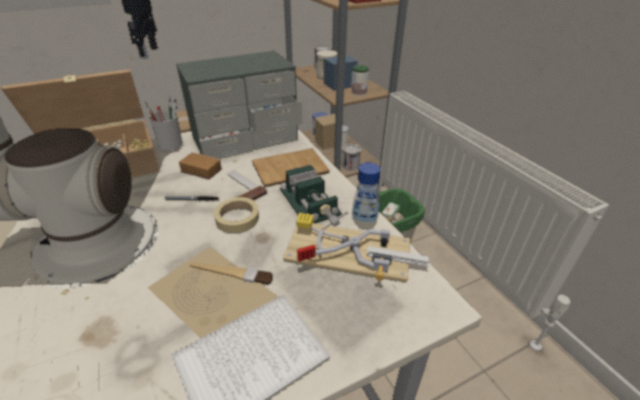

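View pics/d0.png

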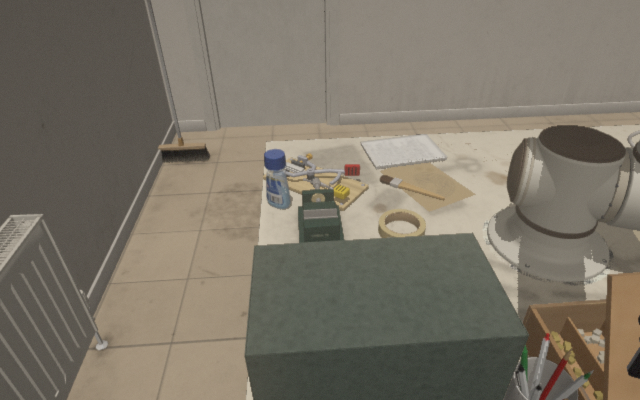

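The scene view shows the clamp plate around (350,252), red grip (306,253), yellow tab (304,222), white strips ending near (425,261), glue bottle (367,195) and drying board (290,166). The side view shows the clamp and bottle at (315,180).

Run:
```python
from h import *
for f in('s0','d0'):
    c=load(f); p=cloud(c); hsv=cv2.cvtColor(c['img'],cv2.COLOR_RGB2HSV); H,S,V=[hsv[...,i].astype(int) for i in range(3)]
    inb=(p[...,0]>150)&(p[...,0]<900)&(p[...,1]>-500)&(p[...,1]<500)&(p[...,2]<200)&(p[...,2]>-10)
    for n,m in dict(red=((H<6)|(H>174))&(S>140)&(p[...,2]>15),yel=(H>22)&(H<33)&(S>150)&(p[...,2]>30),blue=(H>100)&(H<125)&(S>130)&(p[...,2]>60)).items():
        m=m&inb; q=p[m]; v,u=np.nonzero(m)
        if len(q): print(f,n,len(q),np.round([u.mean(),v.mean()]),np.nanmedian(q,0).round(),np.nanpercentile(q,5,axis=0).round(),np.nanpercentile(q,95,axis=0).round())
c=load('s0');p=cloud(c)
# plate & board: 12mm tops
m=(np.abs(p[...,2]-12)<4)
hsv=cv2.cvtColor(c['img'],cv2.COLOR_RGB2HSV)
m&=(hsv[...,1]>60)
m=cv2.morphologyEx(m.astype(np.uint8),cv2.MORPH_OPEN,np.ones((2,2)))
n,l,st,ce=cv2.connectedComponentsWithStats(m)
for i in range(1,n):
    if st[i,4]>250:
        q=p[l==i]; r=cv2.minAreaRect(q[:,:2].astype(np.float32)); print(st[i],ce[i].round(),np.round(r[0]),np.round(r[1]),r[2],cv2.boxPoints(r).round().tolist(),np.median(q[:,2]))
# table height check
print([p[v,u].round() for u,v in[(120,290),(250,165),(260,300),(310,165),(290,262)]])
for n,u,v in[('plateL',285,260),('plateTL',293,227)]: print(n,ray(c,u,v,12).round())
cv2.imwrite('pics/z.png',cv2.resize(c['img'][140:300,220:450,::-1],None,fx=3.4,fy=3.4,interpolation=cv2.INTER_CUBIC))
```

```text
s0 red 191 [305. 252.] [ 382. -273.   43.] [ 366. -275.   28.] [ 397. -269.   53.]
s0 yel 154 [305. 221.] [ 420. -183.   43.] [ 406. -194.   32.] [ 434. -170.   46.]
s0 blue 194 [368. 178.] [ 560. -207.  125.] [ 548. -212.  114.] [ 580. -191.  136.]
d0 red 331 [514. 336.] [198. 362.  79.] [ 189. -265.   40.] [397. 368. 138.]
d0 yel 98 [340. 191.] [ 427. -166.   44.] [ 412. -180.   35.] [ 438. -157.   47.]
[ 254  150   76   36 1405] [287. 166.] [498.  63.] [177. 196.] 86.91310119628906 [[395.0, -20.0], [591.0, -30.0], [600.0, 146.0], [405.0, 157.0]] nan
[285 228  33  34 535] [301. 242.] [ 397. -225.] [111.  57.] 51.118804931640625 [[339.0, -251.0], [384.0, -287.0], [454.0, -200.0], [409.0, -164.0]] nan
[360 235  22  26 279] [370. 245.] [ 523. -288.] [77. 43.] 33.542720794677734 [[479.0, -291.0], [503.0, -327.0], [567.0, -284.0], [544.0, -248.0]] 11.578279964553644
[388 237  23  16 257] [399. 245.] [889. -28.] [877.  45.] 42.762264251708984 [[552.0, -309.0], [582.0, -342.0], [1226.0, 253.0], [1195.0, 286.0]] 11.111074985753817
[305 248  74  27 831] [342. 262.] [ 456. -296.] [ 65. 148.] 45.237586975097656 [[381.0, -267.0], [486.0, -372.0], [532.0, -325.0], [426.0, -221.0]] nan
[190 263  57  16 355] [222. 269.] [ 220. -203.] [ 23. 119.] 46.7499885559082 [[169.0, -171.0], [256.0, -252.0], [272.0, -235.0], [185.0, -154.0]] nan
[383 262  26  19 306] [398. 271.] [ 537. -363.] [49. 51.] 53.26870346069336 [[502.0, -368.0], [543.0, -398.0], [572.0, -359.0], [532.0, -329.0]] 11.201698478542312
[array([  37., -169.,    1.]), array([400., 155.,  -1.]), array([ 270., -308.,   -1.]), array([510., -19.,  67.]), array([ 357., -244.,   -1.])]
plateL [ 346. -246.   12.]
plateTL [ 400. -160.   12.]
```

View pics/z.png

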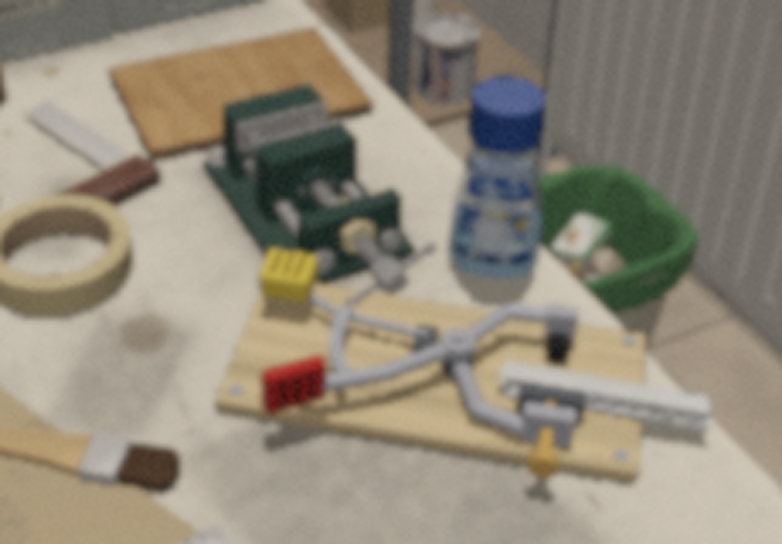

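Run:
```python
from h import *
c=load('s0')
P=lambda x,y,z: ray(c,x/3.4+220,y/3.4+140,z)
loc=[(-140,-60),(115,-60),(115,60)]
w=[P(222,405,12),P(632,478,12),P(645,335,12)]
loc+=[(-117,36)]; w+=[P(292,258,45)]
loc=np.array(loc,float); w=np.array(w)[:,:2]
print(w.round())
a=loc-loc.mean(0); b=w-w.mean(0)
th=np.arctan2((a[:,0]*b[:,1]-a[:,1]*b[:,0]).sum(),(a*b).sum()); R=np.array([[np.cos(th),-np.sin(th)],[np.sin(th),np.cos(th)]])
t=w.mean(0)-R@loc.mean(0); print('clamp',th,t, 'res',(loc@R.T+t-w).round(1).tolist())
for n,q in dict(tab=(-117,36),grip0=(-88.3,-60.4),lug=(60,-46)).items(): print(n,(R@q+t).round())
print('redtop',P(293,372,53).round(), 'lug meas',P(548,412,36).round())
s=[P(503,370,25),P(707,405,25)]; print('strip top ends',np.round(s), [(R.T@(x[:2]-t)).round() for x in s])
bd=[P(112,70,12),P(315,30,12),P(370,105,12),P(155,152,12)]; print('board',np.round(bd),np.mean(bd,0).round(),[np.linalg.norm(bd[i]-bd[i-1]).round() for i in range(4)])
print('glue base',P(492,275,0).round())
p=cloud(c); 
g=p[140:222,270:385].reshape(-1,3); g=g[(g[:,2]>25)&(g[:,2]<200)&(g[:,0]<650)&(g[:,1]>-260)]; 
for z in range(25,150,20):
    k=g[(g[:,2]>=z)&(g[:,2]<z+20)]
    if len(k): print(z,len(k),k.min(0).round(),k.max(0).round())
```

```text
[[ 348. -244.]
 [ 535. -399.]
 [ 614. -306.]
 [ 427. -173.]]
clamp -0.6974166903389694 [ 489.84488437 -280.31961567] res [[-3.5, 7.6], [4.5, -1.6], [2.6, -1.8], [-3.6, -4.2]]
tab [ 423. -178.]
grip0 [ 383. -270.]
lug [ 506. -354.]
redtop [ 381. -275.   53.] lug meas [ 506. -353.   36.]
strip top ends [[ 507. -304.   25.]
 [ 600. -381.   25.]] [array([29., -7.]), array([149.,  -7.])]
board [[410. 153.  12.]
 [592. 139.  12.]
 [580.  10.  12.]
 [401.  24.  12.]] [496.  82.  12.] [np.float64(129.0), np.float64(183.0), np.float64(130.0), np.float64(179.0)]
glue base [ 565. -201.    0.]
25 806 [ 402. -217.   25.] [594. 220.  45.]
45 1033 [ 407. -220.   45.] [593. -18.  65.]
65 580 [ 441. -212.   65.] [593. -10.  85.]
85 145 [ 549. -210.   85.] [ 590. -170.  105.]
105 152 [ 546. -214.  105.] [ 589. -176.  125.]
125 312 [ 548. -213.  125.] [ 594. -165.  143.]
```

The crop shows the red grip (293,385), yellow tab (290,262), lug (548,415), strips from (503,370) to (707,405), and the board's four corners; sizes agree with those given. Clamp ≈ (490,-280), yaw ≈ -0.70; the strips lie at local x ≈ 29–149. Next I move above the push start and look from close by.

Request:
jog_arm([
  {"jaw":0,"tx":-0.48,"ty":-0.678,"tz":0.036,"spin":2.81},
  {"jaw":0,"tx":-0.48,"ty":-0.678,"tz":0.036,"spin":2.81},
  {"jaw":0,"tx":-0.48,"ty":-0.678,"tz":0.036,"spin":2.81},
  {"jaw":0,"tx":-0.48,"ty":-0.678,"tz":0.036,"spin":2.81},
  {"jaw":0,"tx":-0.48,"ty":-0.678,"tz":0.036,"spin":2.81},
  {"jaw":0,"tx":-0.48,"ty":-0.678,"tz":0.036,"spin":2.81},
  {"jaw":0,"tx":-0.48,"ty":-0.678,"tz":0.036,"spin":2.81},
  {"jaw":0,"tx":-0.48,"ty":-0.678,"tz":0.036,"spin":2.81},
  {"jaw":0,"tx":-0.48,"ty":-0.678,"tz":0.036,"spin":2.81},
  {"jaw":0,"tx":-0.48,"ty":-0.678,"tz":0.036,"spin":2.81},
  {"jaw":0,"tx":-0.48,"ty":-0.678,"tz":0.036,"spin":2.81},
  {"jaw":0,"tx":-0.48,"ty":-0.678,"tz":0.036,"spin":2.81},
  {"jaw":0,"tx":-0.48,"ty":-0.678,"tz":0.036,"spin":2.81},
  {"jaw":0,"tx":-0.48,"ty":-0.678,"tz":0.036,"spin":2.81},
  {"jaw":0,"tx":-0.48,"ty":-0.678,"tz":0.036,"spin":2.81},
  {"jaw":0,"tx":-0.48,"ty":-0.678,"tz":0.036,"spin":2.81},
  {"jaw":0,"tx":-0.48,"ty":-0.678,"tz":0.036,"spin":2.81},
  {"jaw":0,"tx":-0.48,"ty":-0.678,"tz":0.036,"spin":2.81},
  {"jaw":0,"tx":-0.48,"ty":-0.678,"tz":0.036,"spin":2.81},
  {"jaw":0,"tx":-0.48,"ty":-0.678,"tz":0.036,"spin":2.81},
])

```text
clock: 1.77
tool_pos: [383.6, -317.6, 219.8]
ee_rot: [-3.141, 0.0, 0.209]
contact_force: [0.9, 0.7, 0.8]
gripper_width: -0.2
finger_force: 0.0
```

Run:
```python
from h import *
c=snap('wrist','w1'); print(manip.nose_length,c['fovy'],np.round(c['cam_to_world'],2).tolist())
p=cloud(c); hsv=cv2.cvtColor(c['img'],cv2.COLOR_RGB2HSV); H,S=hsv[...,0].astype(int),hsv[...,1]
for n,m in dict(red=((H<6)|(H>174))&(S>140)&(p[...,2]>48)&(p[...,2]<58),yel=(H>22)&(H<33)&(S>150)&(p[...,2]>40)&(p[...,2]<50)).items():
    q=p[m]
    if len(q)>9:
        r=cv2.minAreaRect(q[:,:2].astype(np.float32)); print(n,len(q),np.median(q,0).round(1),r)
```

```text
25.0 58.408601575299095 [[0.21, 0.93, 0.31, 464.23], [-0.98, 0.2, 0.07, -300.97], [-0.0, -0.32, 0.95, 337.03], [0.0, 0.0, 0.0, 1.0]]
red 551 [ 386.7 -269.4   52. ] ((385.4820556640625, -269.1244201660156), (10.415862083435059, 39.67998504638672), 85.76419067382812)
yel 1264 [ 425.  -177.2   44.4] ((424.3456115722656, -176.90966796875), (28.233518600463867, 32.60920333862305), 51.09012985229492)
```

View pics/w1.png

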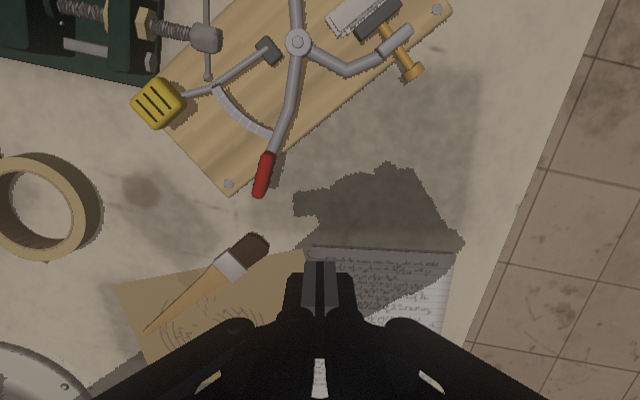

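The wrist view shows the red grip at (264,175), the tab at (158,103) and the pivot at (298,42); sizes and heights match (grip 10.4×39.7 at z 52, tab 28×33 at z 44). The refined pivot is (492.5,-278) with yaw -0.677.

Request:
jog_arm([
  {"jaw":0,"tz":0.04,"spin":0.125},
  {"jaw":0,"tz":0.08,"spin":0.25},
  {"jaw":0,"tz":0.12,"spin":0.283},
  {"jaw":0,"tz":0.15,"spin":0.283},
  {"jaw":0,"tz":0.165,"spin":0.283},
  {"jaw":0,"tz":0.165,"spin":0.283},
  {"jaw":0,"tz":0.165,"spin":0.283},
])

```text
validation failed for argument at $.st...
```

Request:
jog_arm([
  {"jaw":0,"tx":0,"ty":0,"tz":0.04,"spin":0.125},
  {"jaw":0,"tx":0,"ty":0,"tz":0.08,"spin":0.25},
  {"jaw":0,"tx":0,"ty":0,"tz":0.12,"spin":0.283},
  {"jaw":0,"tx":0,"ty":0,"tz":0.15,"spin":0.283},
  {"jaw":0,"tx":0,"ty":0,"tz":0.165,"spin":0.283},
  {"jaw":0,"tx":0,"ty":0,"tz":0.165,"spin":0.283},
  {"jaw":0,"tx":0,"ty":0,"tz":0.165,"spin":0.283},
])

```text
clock: 2.4
tool_pos: [383.5, -314.8, 54.9]
ee_rot: [-3.141, 0.001, -0.067]
contact_force: [0.1, 0.5, 1.0]
gripper_width: 0.0
finger_force: 0.0
```

Request:
jog_arm([
  {"jaw":0,"tx":0,"ty":-0.007,"tz":0,"spin":0},
  {"jaw":0,"tx":0,"ty":-0.014,"tz":0,"spin":0},
  {"jaw":0,"tx":0,"ty":-0.02,"tz":0,"spin":0},
  {"jaw":0,"tx":0,"ty":-0.022,"tz":0,"spin":0},
  {"jaw":0,"tx":0,"ty":-0.024,"tz":0,"spin":0},
  {"jaw":0,"tx":0,"ty":-0.026,"tz":0,"spin":0},
  {"jaw":0,"tx":0,"ty":-0.027,"tz":0,"spin":0},
  {"jaw":0,"tx":0,"ty":-0.028,"tz":0,"spin":0},
  {"jaw":0,"tx":0,"ty":-0.028,"tz":0,"spin":0},
])

```text
clock: 3.15
tool_pos: [385.9, -287.4, 55.5]
ee_rot: [3.141, -0.0, -0.067]
contact_force: [-0.1, -1.2, 0.0]
gripper_width: -0.1
finger_force: 0.7
```

Request:
jog_arm([
  {"jaw":0,"tx":-0.0003,"ty":-0.001,"tz":0,"spin":0.01},
  {"jaw":0,"tx":-0.0004,"ty":-0.002,"tz":0,"spin":0.02},
  {"jaw":0,"tx":-0.0005,"ty":-0.003,"tz":0,"spin":0.03},
  {"jaw":0,"tx":-0.0006,"ty":-0.0042,"tz":0,"spin":0.04},
  {"jaw":0,"tx":-0.0008,"ty":-0.0053,"tz":0,"spin":0.05},
  {"jaw":0,"tx":-0.0009,"ty":-0.0064,"tz":0,"spin":0.06},
])

```text
clock: 3.65
tool_pos: [385.5, -281.1, 55.4]
ee_rot: [3.141, -0.0, -0.128]
contact_force: [-0.2, -5.6, 0.9]
gripper_width: -0.1
finger_force: 2.9
```

Request:
jog_arm([
  {"jaw":0,"tx":-0.0003,"ty":-0.001,"tz":0,"spin":0.01},
  {"jaw":0,"tx":-0.0004,"ty":-0.002,"tz":0,"spin":0.02},
  {"jaw":0,"tx":-0.0005,"ty":-0.003,"tz":0,"spin":0.03},
  {"jaw":0,"tx":-0.0006,"ty":-0.0042,"tz":0,"spin":0.04},
  {"jaw":0,"tx":-0.0006,"ty":-0.0042,"tz":0,"spin":0.04},
])

```text
clock: 4.07
tool_pos: [385.3, -276.8, 55.4]
ee_rot: [3.141, -0.0, -0.168]
contact_force: [-0.5, -5.6, 1.2]
gripper_width: -0.0
finger_force: 2.7
```

Request:
jog_arm([
  {"jaw":0,"tx":-0.0003,"ty":-0.001,"tz":0,"spin":0.01},
  {"jaw":0,"tx":-0.0004,"ty":-0.002,"tz":0,"spin":0.02},
  {"jaw":0,"tx":-0.0005,"ty":-0.003,"tz":0,"spin":0.03},
  {"jaw":0,"tx":-0.0006,"ty":-0.0042,"tz":0,"spin":0.04},
  {"jaw":0,"tx":-0.0006,"ty":-0.0042,"tz":0,"spin":0.04},
])

```text
clock: 4.48
tool_pos: [385.4, -272.5, 55.4]
ee_rot: [3.141, -0.0, -0.208]
contact_force: [-0.6, -5.4, 1.6]
gripper_width: -0.1
finger_force: 2.8
```

Request:
jog_arm([
  {"jaw":0,"tx":-0.0003,"ty":-0.001,"tz":0,"spin":0.01},
  {"jaw":0,"tx":-0.0004,"ty":-0.002,"tz":0,"spin":0.02},
  {"jaw":0,"tx":-0.0005,"ty":-0.003,"tz":0,"spin":0.03},
  {"jaw":0,"tx":-0.0006,"ty":-0.0042,"tz":0,"spin":0.04},
  {"jaw":0,"tx":-0.0006,"ty":-0.0042,"tz":0,"spin":0.04},
])

```text
clock: 4.9
tool_pos: [385.7, -268.2, 55.4]
ee_rot: [3.141, -0.0, -0.248]
contact_force: [-0.6, -5.8, 1.9]
gripper_width: -0.2
finger_force: 2.9
```

Request:
jog_arm([
  {"jaw":0,"tx":-0.0002,"ty":-0.001,"tz":0,"spin":0.01},
  {"jaw":0,"tx":-0.0003,"ty":-0.0021,"tz":0,"spin":0.02},
  {"jaw":0,"tx":-0.0003,"ty":-0.0021,"tz":0,"spin":0.02},
])

```text
clock: 5.15
tool_pos: [385.8, -265.9, 55.2]
ee_rot: [3.142, 0.0, -0.268]
contact_force: [0.1, -2.7, 0.4]
gripper_width: -0.0
finger_force: 0.8
```

Request:
jog_arm([
  {"jaw":0,"tx":-0.0002,"ty":-0.001,"tz":0,"spin":0.01},
  {"jaw":0,"tx":-0.0003,"ty":-0.0021,"tz":0,"spin":0.02},
  {"jaw":0,"tx":-0.0003,"ty":-0.0021,"tz":0,"spin":0.02},
])

```text
clock: 5.4
tool_pos: [386.0, -263.9, 55.3]
ee_rot: [3.141, 0.0, -0.288]
contact_force: [-2.8, -6.0, 2.2]
gripper_width: 0.3
finger_force: 2.9
```

Request:
jog_arm([
  {"jaw":0,"tx":-0.0002,"ty":-0.001,"tz":0,"spin":0.01},
  {"jaw":0,"tx":-0.0003,"ty":-0.0021,"tz":0,"spin":0.02},
  {"jaw":0,"tx":-0.0003,"ty":-0.0021,"tz":0,"spin":0.02},
])

```text
clock: 5.65
tool_pos: [386.3, -261.6, 55.2]
ee_rot: [3.142, 0.0, -0.308]
contact_force: [0.8, -1.4, 1.0]
gripper_width: -0.1
finger_force: 1.0
```

Request:
jog_arm([
  {"jaw":0,"tx":-0.0002,"ty":-0.001,"tz":0,"spin":0.01},
  {"jaw":0,"tx":-0.0003,"ty":-0.0021,"tz":0,"spin":0.02},
  {"jaw":0,"tx":-0.0003,"ty":-0.0021,"tz":0,"spin":0.02},
])

```text
clock: 5.9
tool_pos: [386.6, -259.8, 55.3]
ee_rot: [3.141, 0.0, -0.328]
contact_force: [-2.3, -5.4, 1.7]
gripper_width: 0.0
finger_force: 3.2
```

Request:
jog_arm([
  {"jaw":0,"tx":-0.0002,"ty":-0.001,"tz":0,"spin":0.01},
  {"jaw":0,"tx":-0.0003,"ty":-0.0021,"tz":0,"spin":0.02},
  {"jaw":0,"tx":-0.0003,"ty":-0.0021,"tz":0,"spin":0.02},
])

```text
clock: 6.15
tool_pos: [386.7, -258.5, 55.3]
ee_rot: [3.138, 0.0, -0.349]
contact_force: [-5.4, -11.2, 1.6]
gripper_width: 0.0
finger_force: 6.2
```

Request:
jog_arm([
  {"jaw":0,"tx":-0.0002,"ty":-0.001,"tz":0,"spin":0.01},
  {"jaw":0,"tx":-0.0003,"ty":-0.0021,"tz":0,"spin":0.02},
  {"jaw":0,"tx":-0.0003,"ty":-0.0021,"tz":0,"spin":0.02},
])

```text
clock: 6.4
tool_pos: [387.2, -256.0, 55.3]
ee_rot: [3.14, 0.0, -0.369]
contact_force: [-3.0, -9.0, 1.5]
gripper_width: -0.0
finger_force: 4.7
```

Request:
jog_arm([
  {"jaw":0,"tx":-0.0002,"ty":-0.001,"tz":0,"spin":0.01},
  {"jaw":0,"tx":-0.0003,"ty":-0.0021,"tz":0,"spin":0.02},
  {"jaw":0,"tx":-0.0003,"ty":-0.0021,"tz":0,"spin":0.02},
])

```text
clock: 6.65
tool_pos: [387.4, -254.6, 55.3]
ee_rot: [3.138, 0.001, -0.389]
contact_force: [-5.8, -12.6, 1.6]
gripper_width: 0.1
finger_force: 7.3
```

Request:
jog_arm([
  {"jaw":0,"tx":0,"ty":0,"tz":0,"spin":0},
  {"jaw":0,"tx":0,"ty":0,"tz":0,"spin":0},
  {"jaw":0,"tx":0,"ty":0,"tz":0,"spin":0},
])

```text
clock: 6.9
tool_pos: [387.4, -254.7, 55.3]
ee_rot: [3.138, 0.001, -0.389]
contact_force: [-6.3, -13.2, 1.6]
gripper_width: 0.2
finger_force: 7.2
```

Request:
jog_arm([
  {"jaw":0,"tx":0,"ty":0.002,"tz":0,"spin":0},
  {"jaw":0,"tx":0,"ty":0.004,"tz":0,"spin":0},
  {"jaw":0,"tx":0,"ty":0.008,"tz":0,"spin":0},
  {"jaw":0,"tx":0,"ty":0.02,"tz":0,"spin":0},
  {"jaw":0,"tx":0,"ty":0.03,"tz":0,"spin":0},
  {"jaw":0,"tx":0,"ty":0.03,"tz":-0.04,"spin":0},
  {"jaw":0,"tx":0,"ty":0.03,"tz":-0.08,"spin":0},
  {"jaw":0,"tx":0,"ty":0.03,"tz":-0.12,"spin":0},
  {"jaw":0,"tx":0,"ty":0.03,"tz":-0.16,"spin":0},
  {"jaw":0,"tx":0,"ty":0.03,"tz":-0.16,"spin":0},
  {"jaw":0,"tx":0,"ty":0.03,"tz":-0.16,"spin":0},
])

```text
clock: 7.82
tool_pos: [377.5, -281.8, 217.5]
ee_rot: [3.141, -0.004, -0.387]
contact_force: [0.3, 0.5, -0.5]
gripper_width: -0.3
finger_force: 0.0
```

```bash
cat > m.py <<'E'
from h import *
import sys
c=snap('wrist',sys.argv[1]); p=cloud(c); hsv=cv2.cvtColor(c['img'],cv2.COLOR_RGB2HSV); H,S=hsv[...,0].astype(int),hsv[...,1]
o=manip.get_obs(); print(o['clock'],o['tool_pos'],o['ee_rot'],o['contact_force'])
for n,m in dict(red=((H<6)|(H>174))&(S>140)&(p[...,2]>48)&(p[...,2]<58),yel=(H>22)&(H<33)&(S>150)&(p[...,2]>20)&(p[...,2]<50)).items():
    q=p[m]
    if len(q)>9:
        r=cv2.minAreaRect(q[:,:2].astype(np.float32)); print(n,len(q),np.median(q,0).round(1),np.round(r[0]),np.round(r[1]),r[2])
        if n=='red':
            d=np.array(r[0])-[492.5,-278]; print('q',3.068-np.arctan2(d[1],d[0])%(2*np.pi),np.hypot(*d))
E
python3 m.py w2
```

```text
7.8667 [ 376.91753044 -281.39952418  215.52460883] [-3.14124461e+00 -6.79878492e-04 -3.87213678e-01] [ 0.38276379  0.41384849 -1.01822046]
red 524 [ 393.1 -240.5   52. ] [ 393. -240.] [10. 38.] 68.93112182617188
q 0.2902385923602391 106.81302291381299
yel 1062 [ 425.1 -177.6   44.4] [ 425. -177.] [28. 33.] 50.643836975097656
```

View pics/w2.png

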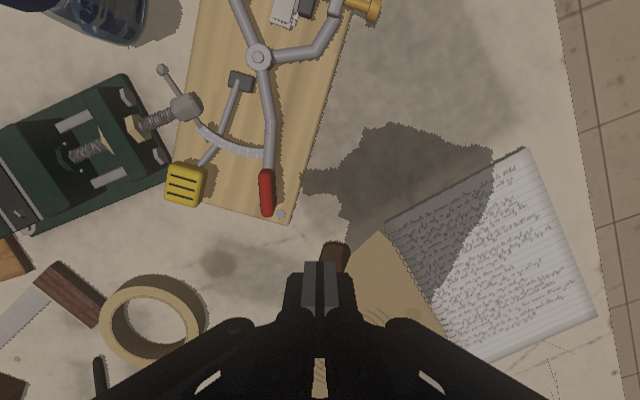

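The wrist view shows the handle latched at about 0.285 rad (red grip at (267,193), clear of the hand) and the tab at (186,184). I estimate about 10 N locked. Next I wait out the glue time while moving above the tab.

Request:
jog_arm([
  {"jaw":0,"tx":0.001,"ty":-0.03,"tz":0,"spin":0},
  {"jaw":0,"tx":0.002,"ty":-0.06,"tz":0,"spin":0},
  {"jaw":0,"tx":0.003,"ty":-0.09,"tz":0,"spin":0},
  {"jaw":0,"tx":0.005,"ty":-0.115,"tz":0.03,"spin":0},
  {"jaw":0,"tx":0.005,"ty":-0.115,"tz":0.06,"spin":0},
  {"jaw":0,"tx":0.005,"ty":-0.115,"tz":0.09,"spin":0},
  {"jaw":0,"tx":0.005,"ty":-0.115,"tz":0.12,"spin":0},
  {"jaw":0,"tx":0.005,"ty":-0.115,"tz":0.13,"spin":0},
  {"jaw":0,"tx":0.005,"ty":-0.115,"tz":0.13,"spin":0},
  {"jaw":0,"tx":0.005,"ty":-0.115,"tz":0.13,"spin":0},
  {"jaw":0,"tx":0.005,"ty":-0.115,"tz":0.13,"spin":0},
  {"jaw":0,"tx":0.005,"ty":-0.115,"tz":0.13,"spin":0},
  {"jaw":0,"tx":0.005,"ty":-0.115,"tz":0.13,"spin":0},
  {"jaw":0,"tx":0.005,"ty":-0.115,"tz":0.13,"spin":0},
  {"jaw":0,"tx":0.005,"ty":-0.115,"tz":0.13,"spin":0},
  {"jaw":0,"tx":0.005,"ty":-0.115,"tz":0.13,"spin":0},
  {"jaw":0,"tx":0.005,"ty":-0.115,"tz":0.13,"spin":0},
  {"jaw":0,"tx":0.005,"ty":-0.115,"tz":0.13,"spin":0},
  {"jaw":0,"tx":0.005,"ty":-0.115,"tz":0.13,"spin":0},
  {"jaw":0,"tx":0.005,"ty":-0.115,"tz":0.13,"spin":0},
])

```text
clock: 9.53
tool_pos: [424.8, -176.6, 85.3]
ee_rot: [3.142, 0.0, -0.387]
contact_force: [1.1, 0.1, -0.2]
gripper_width: -0.3
finger_force: 0.0
```

Request:
jog_arm([
  {"jaw":0,"tx":0,"ty":0,"tz":0,"spin":0},
  {"jaw":0,"tx":0,"ty":0,"tz":0,"spin":0},
  {"jaw":0,"tx":0,"ty":0,"tz":0,"spin":0},
  {"jaw":0,"tx":0,"ty":0,"tz":0,"spin":0},
  {"jaw":0,"tx":0,"ty":0,"tz":0,"spin":0},
  {"jaw":0,"tx":0,"ty":0,"tz":0,"spin":0},
  {"jaw":0,"tx":0,"ty":0,"tz":0,"spin":0},
  {"jaw":0,"tx":0,"ty":0,"tz":0,"spin":0},
  {"jaw":0,"tx":0,"ty":0,"tz":0,"spin":0},
  {"jaw":0,"tx":0,"ty":0,"tz":0,"spin":0},
  {"jaw":0,"tx":0,"ty":0,"tz":0,"spin":0},
  {"jaw":0,"tx":0,"ty":0,"tz":0,"spin":0},
])

```text
clock: 10.53
tool_pos: [424.8, -176.7, 85.3]
ee_rot: [-3.142, -0.0, -0.387]
contact_force: [0.2, -0.1, 0.5]
gripper_width: 0.3
finger_force: 0.0
```

Request:
jog_arm([
  {"jaw":0,"tx":0,"ty":0,"tz":0.006,"spin":0},
  {"jaw":0,"tx":0,"ty":0,"tz":0.01,"spin":0},
  {"jaw":0,"tx":0,"ty":0,"tz":0.013,"spin":0},
  {"jaw":0,"tx":0,"ty":0,"tz":0.016,"spin":0},
  {"jaw":0,"tx":0,"ty":0,"tz":0.019,"spin":0},
  {"jaw":0,"tx":0,"ty":0,"tz":0.021,"spin":0},
  {"jaw":0,"tx":0,"ty":0,"tz":0.021,"spin":0},
])

```text
clock: 11.12
tool_pos: [424.5, -176.5, 63.9]
ee_rot: [-3.141, 0.001, -0.387]
contact_force: [-3.2, 1.7, 3.7]
gripper_width: -0.1
finger_force: 1.9
```

Request:
jog_arm([
  {"jaw":0,"tx":0,"ty":0,"tz":0.002,"spin":0},
  {"jaw":0,"tx":0,"ty":0,"tz":0.003,"spin":0},
  {"jaw":0,"tx":0,"ty":0,"tz":0.003,"spin":0},
  {"jaw":0,"tx":0,"ty":0,"tz":0.003,"spin":0},
  {"jaw":0,"tx":0,"ty":0,"tz":0.003,"spin":0},
  {"jaw":0,"tx":0,"ty":0,"tz":0.003,"spin":0},
  {"jaw":0,"tx":0,"ty":0,"tz":0.003,"spin":0},
  {"jaw":0,"tx":0,"ty":0,"tz":0.003,"spin":0},
  {"jaw":0,"tx":0,"ty":0,"tz":0.003,"spin":0},
  {"jaw":0,"tx":0,"ty":0,"tz":0.003,"spin":0},
  {"jaw":0,"tx":0,"ty":0,"tz":0.003,"spin":0},
  {"jaw":0,"tx":0,"ty":0,"tz":0.003,"spin":0},
  {"jaw":0,"tx":0,"ty":0,"tz":0.003,"spin":0},
  {"jaw":0,"tx":0,"ty":0,"tz":0.003,"spin":0},
  {"jaw":0,"tx":0,"ty":0,"tz":0.003,"spin":0},
  {"jaw":0,"tx":0,"ty":0,"tz":0.003,"spin":0},
  {"jaw":0,"tx":0,"ty":0,"tz":0.003,"spin":0},
  {"jaw":0,"tx":0,"ty":0,"tz":0.003,"spin":0},
])

```text
clock: 12.62
tool_pos: [424.8, -176.6, 61.3]
ee_rot: [-3.142, 0.0, -0.387]
contact_force: [-2.2, 3.5, 4.5]
gripper_width: -0.1
finger_force: 2.2
```

```bash
python3 m.py w3
```

```text
12.6667 [ 424.81939803 -176.6475167    61.28501672] [-3.14157764e+00  1.58960551e-05 -3.86929095e-01] [-2.95366565  2.45965037  3.73697491]
red 2202 [ 389.  -267.6   52. ] [ 386. -268.] [10. 40.] 85.11103057861328
q 0.01747207735834788 106.54701030296471
yel 1635 [ 434.5 -182.6   34.8] [ 425. -176.] [29. 33.] 51.155818939208984
```

Request:
jog_arm([
  {"jaw":0,"tx":0,"ty":0,"tz":0,"spin":0},
  {"jaw":0,"tx":0,"ty":0,"tz":0,"spin":0},
  {"jaw":0,"tx":0,"ty":0,"tz":0,"spin":0},
  {"jaw":0,"tx":0,"ty":0,"tz":0,"spin":0},
  {"jaw":0,"tx":0,"ty":0,"tz":-0.02,"spin":0},
  {"jaw":0,"tx":0,"ty":0,"tz":-0.06,"spin":0},
  {"jaw":0,"tx":0,"ty":0,"tz":-0.1,"spin":0},
  {"jaw":0,"tx":0,"ty":0,"tz":-0.14,"spin":0},
  {"jaw":0,"tx":0,"ty":0,"tz":-0.14,"spin":0},
  {"jaw":0.6,"tx":0.21,"ty":0.1,"tz":-0.14,"spin":0.29},
  {"jaw":0.6,"tx":0.21,"ty":0.1,"tz":-0.14,"spin":0.29},
  {"jaw":0.6,"tx":0.21,"ty":0.1,"tz":-0.14,"spin":0.29},
  {"jaw":0.6,"tx":0.21,"ty":0.1,"tz":-0.14,"spin":0.29},
  {"jaw":0.6,"tx":0.21,"ty":0.1,"tz":-0.14,"spin":0.29},
  {"jaw":0.6,"tx":0.21,"ty":0.1,"tz":-0.14,"spin":0.29},
  {"jaw":0.6,"tx":0.21,"ty":0.1,"tz":-0.14,"spin":0.29},
  {"jaw":0.6,"tx":0.21,"ty":0.1,"tz":-0.14,"spin":0.29},
  {"jaw":0.6,"tx":0.21,"ty":0.1,"tz":-0.14,"spin":0.29},
  {"jaw":0.6,"tx":0.21,"ty":0.1,"tz":-0.14,"spin":0.29},
  {"jaw":0.6,"tx":0.21,"ty":0.1,"tz":-0.14,"spin":0.29},
])

```text
clock: 14.33
tool_pos: [559.4, -379.5, 201.7]
ee_rot: [-3.114, 0.001, -0.606]
contact_force: [-0.8, 0.4, -0.0]
gripper_width: 51.1
finger_force: 0.0
```

```bash
python3 m.py w4
python3 - <<'E'
from h import *
c=load('w4'); p=cloud(c); s=snap('scene','s1')
th=-.677; R=np.array([[np.cos(th),-np.sin(th)],[np.sin(th),np.cos(th)]])
l=(p[...,:2]-[492.5,-278])@R
hsv=cv2.cvtColor(c['img'],cv2.COLOR_RGB2HSV)
m=(np.abs(p[...,2]-25)<4)&(l[...,0]>84)&(l[...,0]<175)&(np.abs(l[...,1])<45)&(hsv[...,1]<60)
q=l[m].astype(np.float32); print(len(q),np.median(p[m][:,2])); 
for a in range(84,165,10):
    k=q[(q[:,0]>=a)&(q[:,0]<a+10)]
    if len(k)>5: print(a,np.percentile(k[:,1],[3,97]).round(1))
print(q[:,0].max()); v,u=np.nonzero(m); print(u.min(),u.max(),v.min(),v.max())
E
```

```text
14.3833 [ 559.36583307 -379.56786344  201.90556061] [-3.11379668e+00  2.02004435e-04 -6.05908482e-01] [-0.05964404  0.4798843   0.4510811 ]
red 145 [ 400.1 -272.6   51.6] [ 398. -272.] [10. 17.] 88.509521484375
q -0.007240684200303438 95.11759947392858
1371 24.72301098507262
84 [-17.5  -2.9]
94 [-17.6  -3.2]
104 [-17.2  -3.5]
114 [-17.3  -3.3]
124 [-17.1  -3.7]
134 [-17.2  -2.9]
144 [-17.   -2.6]
152.01373
282 304 142 221
```

View pics/w4.png

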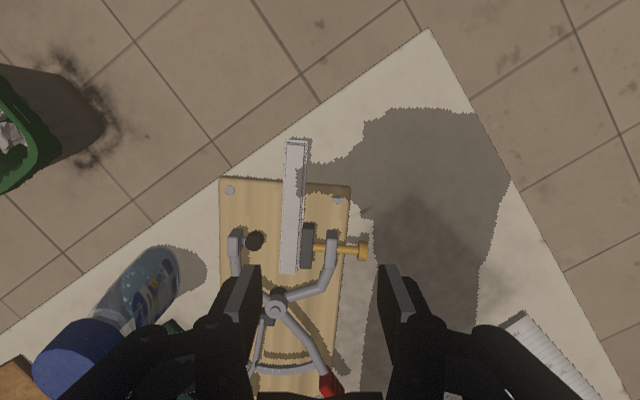

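The wrist view shows the strips from (296,140) to (288,273), free and clear of the pad, with the handle fully open and the bottle undisturbed at (120,310).

Run:
```python
from h import *
o=manip.get_obs(); print(o['joints'].round(3),o['joint_vel'].round(3))
c=load('w4'); p=cloud(c); M=c['cam_to_world']; print(M[:3,3])
th=-.677; R=np.array([[np.cos(th),-np.sin(th)],[np.sin(th),np.cos(th)]])
l=(p[...,:2]-[492.5,-278])@R
for v in (160,190,220):
    for u in range(274,312,2): print((u,*l[v,u].round().astype(int).tolist(),int(np.nan_to_num(p[v,u,2])),int(c['img'][v,u].mean())),end=' ')
    print()
```

```text
[-0.607  0.389  0.43   1.612  0.028  3.141] [-0.003  0.004  0.004  0.001  0.002 -0.   ]
[ 625.36309903 -429.45333701  318.915335  ]
(274, 132, 10, 0, 155) (276, 132, 8, 0, 155) (278, 132, 7, 0, 156) (280, 132, 5, 0, 156) (282, 132, 3, -1, 155) (284, 135, -1, 15, 162) (286, 137, -3, 24, 149) (288, 138, -5, 25, 159) (290, 138, -7, 24, 159) (292, 138, -8, 25, 159) (294, 138, -10, 24, 157) (296, 138, -12, 25, 159) (298, 138, -13, 24, 157) (300, 138, -15, 24, 159) (302, 139, -17, 26, 156) (304, 137, -18, 19, 107) (306, 137, -19, 16, 140) (308, 134, -20, 0, 99) (310, 134, -22, -1, 131) 
(274, 107, 8, 12, 140) (276, 107, 6, 12, 136) (278, 107, 4, 12, 134) (280, 107, 2, 11, 132) (282, 107, 1, 12, 139) (284, 110, -2, 19, 148) (286, 112, -4, 26, 157) (288, 112, -6, 25, 156) (290, 112, -8, 24, 156) (292, 112, -9, 24, 157) (294, 112, -11, 25, 156) (296, 112, -13, 24, 118) (298, 112, -15, 25, 99) (300, 112, -16, 25, 99) (302, 112, -18, 22, 89) (304, 111, -19, 18, 104) (306, 109, -21, 11, 86) (308, 109, -23, 10, 84) (310, 109, -24, 10, 83) 
(274, 78, 7, 11, 140) (276, 78, 5, 12, 139) (278, 78, 3, 11, 134) (280, 78, 1, 11, 129) (282, 82, -1, 19, 158) (284, 84, -4, 24, 152) (286, 84, -5, 24, 154) (288, 84, -7, 23, 152) (290, 84, -9, 24, 153) (292, 84, -11, 24, 154) (294, 85, -13, 24, 151) (296, 84, -14, 24, 150) (298, 85, -16, 25, 148) (300, 84, -18, 22, 118) (302, 82, -19, 17, 149) (304, 80, -21, 11, 137) (306, 80, -23, 10, 132) (308, 80, -24, 10, 130) (310, 81, -26, 11, 132)
```

Request:
jog_arm([
  {"jaw":0.6,"tx":0,"ty":0,"tz":0,"spin":0},
  {"jaw":0.6,"tx":0,"ty":0,"tz":0,"spin":0},
  {"jaw":0.6,"tx":0,"ty":0,"tz":0,"spin":0},
])

```text
clock: 14.68
tool_pos: [559.7, -379.8, 201.6]
ee_rot: [-3.114, 0.001, -0.606]
contact_force: [-0.5, 0.2, 0.4]
gripper_width: 51.7
finger_force: 0.0
```

Request:
jog_arm([
  {"jaw":0.6,"tx":0,"ty":0,"tz":0,"spin":-1.6},
  {"jaw":0.6,"tx":0,"ty":0,"tz":0,"spin":-1.6},
  {"jaw":0.6,"tx":0,"ty":0,"tz":0,"spin":-1.6},
  {"jaw":0.6,"tx":0,"ty":0,"tz":0,"spin":-1.6},
  {"jaw":0.6,"tx":0,"ty":0,"tz":0,"spin":-1.6},
  {"jaw":0.6,"tx":0,"ty":0,"tz":0,"spin":-1.6},
  {"jaw":0.6,"tx":0,"ty":0,"tz":0,"spin":-1.6},
  {"jaw":0.6,"tx":0,"ty":0,"tz":0,"spin":-1.6},
  {"jaw":0.6,"tx":0,"ty":0,"tz":0,"spin":-1.6},
  {"jaw":0.6,"tx":0,"ty":0,"tz":0,"spin":-1.6},
  {"jaw":0.6,"tx":0,"ty":0,"tz":0,"spin":-1.6},
  {"jaw":0.6,"tx":0,"ty":0,"tz":0,"spin":-1.6},
  {"jaw":0.6,"tx":0,"ty":0,"tz":0,"spin":-1.6},
  {"jaw":0.6,"tx":0,"ty":0,"tz":0,"spin":-1.6},
  {"jaw":0.6,"tx":0,"ty":0,"tz":0,"spin":-1.6},
])

```text
clock: 15.93
tool_pos: [559.8, -379.8, 201.3]
ee_rot: [-3.141, -0.028, 0.991]
contact_force: [-0.2, 0.4, 0.7]
gripper_width: 51.3
finger_force: 0.0
```

Request:
jog_arm([
  {"jaw":0.6,"tx":0.022,"ty":0.006,"tz":0.1,"spin":-1.474},
  {"jaw":0.6,"tx":0.022,"ty":0.006,"tz":0.1,"spin":-1.474},
  {"jaw":0.6,"tx":0.022,"ty":0.006,"tz":0.1,"spin":-1.474},
  {"jaw":0.6,"tx":0.022,"ty":0.006,"tz":0.1,"spin":-1.474},
  {"jaw":0.6,"tx":0.022,"ty":0.006,"tz":0.1,"spin":-1.474},
  {"jaw":0.6,"tx":0.022,"ty":0.006,"tz":0.1,"spin":-1.474},
  {"jaw":0.6,"tx":0.022,"ty":0.006,"tz":0.1,"spin":-1.474},
  {"jaw":0.6,"tx":0.022,"ty":0.006,"tz":0.1,"spin":-1.474},
  {"jaw":0.6,"tx":0.022,"ty":0.006,"tz":0.1,"spin":-1.474},
  {"jaw":0.6,"tx":0.022,"ty":0.006,"tz":0.1,"spin":-1.474},
  {"jaw":0.6,"tx":0.022,"ty":0.006,"tz":0.1,"spin":-1.474},
  {"jaw":0.6,"tx":0.022,"ty":0.006,"tz":0.1,"spin":-1.474},
  {"jaw":0.6,"tx":0.022,"ty":0.006,"tz":0.1,"spin":-1.474},
  {"jaw":0.6,"tx":0.022,"ty":0.006,"tz":0.1,"spin":-1.474},
])

```text
clock: 17.1
tool_pos: [578.4, -362.2, 102.0]
ee_rot: [3.114, -0.003, 2.463]
contact_force: [-0.8, 0.0, -0.3]
gripper_width: 51.4
finger_force: 0.0
```

Run:
```python
from h import *
c=snap('wrist','w5'); o=manip.get_obs(); print(o['joints'].round(3),o['tool_pos'],o['ee_rot'])
```

```text
[-0.57   0.401  0.253  1.423  0.028  0.109] [ 578.36110498 -362.23731282  101.93718789] [ 3.11372706e+00 -3.04650639e-03  2.46279162e+00]
```

View pics/w5.png

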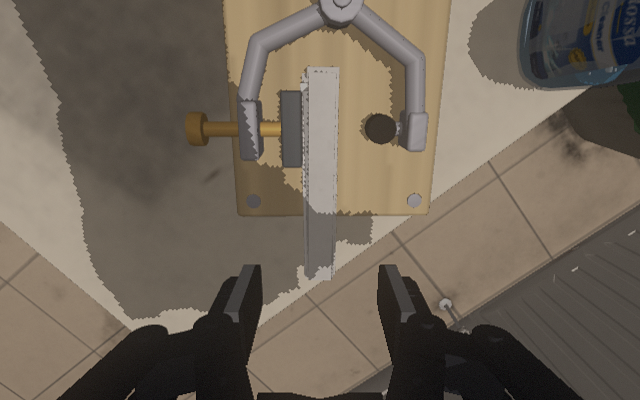

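The wrist view shows the strips (305–335 at rows 70–278) centred between the fingers (255/385). Now I descend and grip.

Request:
jog_arm([
  {"jaw":0.6,"tx":0,"ty":0,"tz":0.02,"spin":0},
  {"jaw":0.6,"tx":0,"ty":0,"tz":0.04,"spin":0},
  {"jaw":0.6,"tx":0,"ty":0,"tz":0.052,"spin":0},
  {"jaw":0.6,"tx":0,"ty":0,"tz":0.059,"spin":0},
  {"jaw":0.6,"tx":0,"ty":0,"tz":0.062,"spin":0},
  {"jaw":0.6,"tx":0,"ty":0,"tz":0.062,"spin":0},
  {"jaw":0.45,"tx":0,"ty":0,"tz":0.062,"spin":0},
  {"jaw":0.35,"tx":0,"ty":0,"tz":0.062,"spin":0},
  {"jaw":0.3,"tx":0,"ty":0,"tz":0.062,"spin":0},
  {"jaw":0.25,"tx":0,"ty":0,"tz":0.062,"spin":0},
  {"jaw":0.2,"tx":0,"ty":0,"tz":0.062,"spin":0},
  {"jaw":0.1,"tx":0,"ty":0,"tz":0.062,"spin":0},
  {"jaw":0.1,"tx":0,"ty":0,"tz":0.062,"spin":0},
  {"jaw":0.1,"tx":0,"ty":0,"tz":0.062,"spin":0},
  {"jaw":0.1,"tx":0,"ty":0,"tz":0.062,"spin":0},
], grip_force=20)

```text
clock: 18.4
tool_pos: [579.7, -360.8, 40.7]
ee_rot: [3.113, -0.002, 2.468]
contact_force: [0.8, 1.9, 5.0]
gripper_width: 15.8
finger_force: 20.6
```

Request:
jog_arm([
  {"jaw":0.1,"tx":0,"ty":0,"tz":-0.004,"spin":0},
  {"jaw":0.1,"tx":0,"ty":0,"tz":-0.01,"spin":0},
  {"jaw":0.1,"tx":0,"ty":0,"tz":-0.02,"spin":0},
  {"jaw":0.1,"tx":0,"ty":0,"tz":-0.03,"spin":0},
  {"jaw":0.1,"tx":0,"ty":0,"tz":-0.03,"spin":0},
])

```text
clock: 18.82
tool_pos: [579.6, -362.4, 73.2]
ee_rot: [3.114, 0.001, 2.468]
contact_force: [0.7, -1.0, -0.1]
gripper_width: 15.8
finger_force: 20.1
```

Run:
```python
from h import *
c=snap('wrist','w6'); p=cloud(c); print(manip.get_obs()['gripper_width'])
s=snap('side','d6')
th=-.677; R=np.array([[np.cos(th),-np.sin(th)],[np.sin(th),np.cos(th)]])
l=(p[...,:2]-[492.5,-278])@R
for lx in range(30,110,10):
    m=(abs(l[...,0]-lx)<3)&(l[...,1]>-25)&(l[...,1]<5)&(p[...,2]>15); q=p[...,2][m]; print(lx,m.sum(),np.percentile(q,[20,50,90]).round(1) if m.sum() else '', l[...,1][m&(p[...,2]>np.percentile(q,50)-4)].min().round(1) if m.sum() else '',l[...,1][m&(p[...,2]>np.percentile(q,50)-4)].max().round(1) if m.sum() else '')
```

```text
16.24345646995902
30 565 [47.8 48.6 54.1] -18.0 -1.2
40 998 [48.4 53.6 54.5] -20.3 -1.6
50 950 [49.7 53.8 55. ] -20.4 -2.0
60 880 [49.8 54.3 55.4] -20.2 -1.9
70 828 [50.  54.6 55.7] -20.0 -2.1
80 733 [51.4 55.  56.1] -19.7 -2.2
90 657 [52.1 55.5 56.4] -19.5 -2.9
100 687 [52.9 56.1 57.6] -24.9 4.9
```

View pics/w6.png

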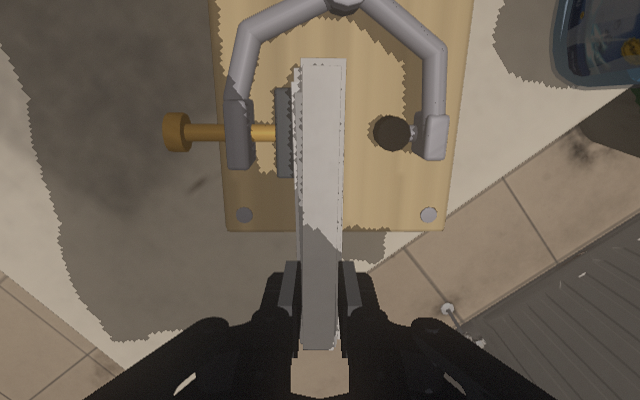

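Strips are held level between the pads at (290–350, 310), clear of the jaws. Now I lift high and carry to the board.

Request:
jog_arm([
  {"jaw":0.1,"tx":0,"ty":0,"tz":-0.02,"spin":0},
  {"jaw":0.1,"tx":0,"ty":0,"tz":-0.05,"spin":0},
  {"jaw":0.1,"tx":0,"ty":0,"tz":-0.08,"spin":0},
  {"jaw":0.1,"tx":0,"ty":0,"tz":-0.11,"spin":0},
  {"jaw":0.1,"tx":0,"ty":0,"tz":-0.135,"spin":0},
  {"jaw":0.1,"tx":0.01,"ty":0.01,"tz":-0.145,"spin":0},
  {"jaw":0.1,"tx":0.03,"ty":0.03,"tz":-0.145,"spin":-0.04},
  {"jaw":0.1,"tx":0.053,"ty":0.053,"tz":-0.145,"spin":-0.08},
  {"jaw":0.1,"tx":0.078,"ty":0.078,"tz":-0.145,"spin":-0.13},
  {"jaw":0.1,"tx":0.104,"ty":0.104,"tz":-0.145,"spin":-0.18},
  {"jaw":0.1,"tx":0.13,"ty":0.13,"tz":-0.145,"spin":-0.23},
  {"jaw":0.1,"tx":0.156,"ty":0.156,"tz":-0.145,"spin":-0.28},
  {"jaw":0.1,"tx":0.182,"ty":0.182,"tz":-0.145,"spin":-0.33},
  {"jaw":0.1,"tx":0.208,"ty":0.208,"tz":-0.145,"spin":-0.38},
  {"jaw":0.1,"tx":0.234,"ty":0.234,"tz":-0.145,"spin":-0.43},
  {"jaw":0.1,"tx":0.26,"ty":0.26,"tz":-0.145,"spin":-0.48},
  {"jaw":0.1,"tx":0.285,"ty":0.285,"tz":-0.145,"spin":-0.53},
  {"jaw":0.1,"tx":0.305,"ty":0.305,"tz":-0.145,"spin":-0.57},
  {"jaw":0.1,"tx":0.316,"ty":0.317,"tz":-0.145,"spin":-0.6},
  {"jaw":0.1,"tx":0.321,"ty":0.322,"tz":-0.145,"spin":-0.6},
])

```text
clock: 20.58
tool_pos: [525.5, 89.3, 224.0]
ee_rot: [3.117, 0.012, 3.072]
contact_force: [-0.3, 0.3, -0.3]
gripper_width: 16.0
finger_force: 20.1
```

Run:
```python
from h import *
c=snap('wrist','w7'); o=manip.get_obs(); print(o['tool_pos'],o['ee_rot'],o['gripper_width'],o['contact_force'])
p=cloud(c); z=p[...,2]
hsv=cv2.cvtColor(c['img'],cv2.COLOR_RGB2HSV)
m=(abs(z-12)<4)&(hsv[...,1]>70)
n,l,st,ce=cv2.connectedComponentsWithStats(m.astype(np.uint8)); i=1+np.argmax(st[1:,4]); q=p[l==i]; r=cv2.minAreaRect(q[:,:2].astype(np.float32)); print(st[i],r,cv2.boxPoints(r).round().tolist(),np.median(q[:,2]))
```

```text
[525.66500693  89.05481584 224.08060442] [3.11690963 0.01248743 3.06997133] 15.982041782415344 [ 0.15782217  1.17113806 -0.15776027]
[  233    33   160   207 20882] ((498.2874755859375, 90.09124755859375), (134.74632263183594, 187.93618774414062), 85.68470001220703) [[400.0, 30.0], [587.0, 16.0], [597.0, 150.0], [410.0, 164.0]] 11.544593519022698
```

View pics/w7.png

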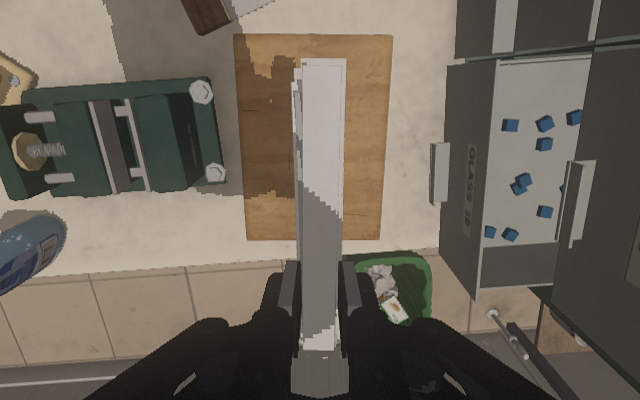

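The wrist view shows the strips over the board (233–393 × 33–240); the bottle is still upright at (30,250). Lowering now.

Request:
jog_arm([
  {"jaw":0.1,"tx":0,"ty":0,"tz":0.015,"spin":0},
  {"jaw":0.1,"tx":0,"ty":0,"tz":0.04,"spin":0},
  {"jaw":0.1,"tx":0,"ty":0,"tz":0.07,"spin":0},
  {"jaw":0.1,"tx":0,"ty":0,"tz":0.1,"spin":0},
  {"jaw":0.1,"tx":0,"ty":0,"tz":0.13,"spin":0},
  {"jaw":0.1,"tx":0,"ty":0,"tz":0.15,"spin":0},
  {"jaw":0.1,"tx":0,"ty":0,"tz":0.162,"spin":0},
  {"jaw":0.1,"tx":0,"ty":0,"tz":0.168,"spin":0},
  {"jaw":0.1,"tx":0,"ty":0,"tz":0.171,"spin":0},
  {"jaw":0.1,"tx":0,"ty":0,"tz":0.172,"spin":0},
  {"jaw":0.1,"tx":0,"ty":0,"tz":0.172,"spin":0},
])

```text
clock: 21.55
tool_pos: [529.8, 90.9, 53.9]
ee_rot: [3.117, 0.015, 3.068]
contact_force: [0.2, -0.5, 0.2]
gripper_width: 16.2
finger_force: 20.1
```

Request:
jog_arm([
  {"jaw":0.1,"tx":0,"ty":0,"tz":0.001,"spin":0},
  {"jaw":0.1,"tx":0,"ty":0,"tz":0.002,"spin":0},
  {"jaw":0.1,"tx":0,"ty":0,"tz":0.003,"spin":0},
  {"jaw":0.1,"tx":0,"ty":0,"tz":0.004,"spin":0},
  {"jaw":0.1,"tx":0,"ty":0,"tz":0.005,"spin":0},
  {"jaw":0.1,"tx":0,"ty":0,"tz":0.006,"spin":0},
  {"jaw":0.1,"tx":0,"ty":0,"tz":0.006,"spin":0},
])

```text
clock: 22.13
tool_pos: [529.1, 91.1, 46.6]
ee_rot: [3.117, 0.013, 3.068]
contact_force: [0.1, 0.6, -0.8]
gripper_width: 15.7
finger_force: 20.1
```

Request:
jog_arm([
  {"jaw":0.1,"tx":0,"ty":0,"tz":0.001,"spin":0},
  {"jaw":0.1,"tx":0,"ty":0,"tz":0.002,"spin":0},
  {"jaw":0.1,"tx":0,"ty":0,"tz":0.003,"spin":0},
  {"jaw":0.1,"tx":0,"ty":0,"tz":0.003,"spin":0},
])

```text
clock: 22.47
tool_pos: [529.3, 91.2, 43.8]
ee_rot: [3.117, 0.014, 3.068]
contact_force: [0.2, 0.1, 0.4]
gripper_width: 16.1
finger_force: 20.2
```

Request:
jog_arm([
  {"jaw":0.1,"tx":0,"ty":0,"tz":0.0005,"spin":0},
  {"jaw":0.1,"tx":0,"ty":0,"tz":0.001,"spin":0},
  {"jaw":0.1,"tx":0,"ty":0,"tz":0.001,"spin":0},
])

```text
clock: 22.72
tool_pos: [529.4, 91.2, 42.9]
ee_rot: [3.117, 0.014, 3.068]
contact_force: [1.2, 0.2, 0.6]
gripper_width: 15.8
finger_force: 20.2
```

Request:
jog_arm([
  {"jaw":0.1,"tx":0,"ty":0,"tz":0.0005,"spin":0},
  {"jaw":0.1,"tx":0,"ty":0,"tz":0.001,"spin":0},
  {"jaw":0.1,"tx":0,"ty":0,"tz":0.001,"spin":0},
])

```text
clock: 22.97
tool_pos: [529.4, 91.2, 41.9]
ee_rot: [3.117, 0.014, 3.068]
contact_force: [1.0, 0.7, 1.7]
gripper_width: 16.0
finger_force: 20.3
```

Request:
jog_arm([
  {"jaw":0.1,"tx":0,"ty":0,"tz":0.0005,"spin":0},
  {"jaw":0.1,"tx":0,"ty":0,"tz":0.001,"spin":0},
  {"jaw":0.1,"tx":0,"ty":0,"tz":0.001,"spin":0},
])

```text
clock: 23.22
tool_pos: [529.4, 91.3, 41.0]
ee_rot: [3.117, 0.014, 3.068]
contact_force: [2.0, 1.5, 1.7]
gripper_width: 16.0
finger_force: 20.4
```

Contact felt; opening gently and then rising.

Request:
jog_arm([
  {"jaw":0.16,"tx":0,"ty":0,"tz":0.0004,"spin":0},
  {"jaw":0.2,"tx":0,"ty":0,"tz":0.0004,"spin":0},
  {"jaw":0.25,"tx":0,"ty":0,"tz":0.0004,"spin":0},
  {"jaw":0.35,"tx":0,"ty":0,"tz":0,"spin":0},
  {"jaw":0.5,"tx":0,"ty":0,"tz":0,"spin":0},
  {"jaw":0.6,"tx":0,"ty":0,"tz":0,"spin":0},
  {"jaw":0.6,"tx":0,"ty":0,"tz":0,"spin":0},
  {"jaw":0.6,"tx":0,"ty":0,"tz":0,"spin":0},
  {"jaw":0.6,"tx":0,"ty":0,"tz":-0.01,"spin":0},
  {"jaw":0.6,"tx":0,"ty":0,"tz":-0.03,"spin":0},
  {"jaw":0.6,"tx":0,"ty":0,"tz":-0.06,"spin":0},
  {"jaw":0.6,"tx":0,"ty":0,"tz":-0.1,"spin":0},
  {"jaw":0.6,"tx":0,"ty":0,"tz":-0.14,"spin":0},
  {"jaw":0.6,"tx":0,"ty":0,"tz":-0.18,"spin":0},
  {"jaw":0.6,"tx":0,"ty":0,"tz":-0.18,"spin":0},
  {"jaw":0.6,"tx":0,"ty":0,"tz":-0.18,"spin":0},
])

```text
clock: 24.55
tool_pos: [527.6, 87.1, 224.4]
ee_rot: [3.116, 0.019, 3.068]
contact_force: [-0.1, 0.1, -1.1]
gripper_width: 51.0
finger_force: 0.0
```

Run:
```python
from h import *
c=snap('wrist','w8'); p=cloud(c); snap('scene','s8'); o=manip.get_obs(); print(o['clock'],o['tool_pos'])
hsv=cv2.cvtColor(c['img'],cv2.COLOR_RGB2HSV)
m=(abs(p[...,2]-25)<5)&(p[...,0]>400)&(p[...,0]<600)&(p[...,1]>20)&(p[...,1]<150)
n,l,st,ce=cv2.connectedComponentsWithStats(m.astype(np.uint8)); i=1+np.argmax(st[1:,4]); q=p[l==i]; r=cv2.minAreaRect(q[:,:2].astype(np.float32)); print(st[i],r,np.percentile(q[:,2],[5,50,95]))
```

```text
24.65 [526.41511027  86.92566252 220.66113295]
[ 308   72   22  139 2450] ((499.3775329589844, 93.57743835449219), (18.1258487701416, 122.41783142089844), 86.3437728881836) [21.16578482 24.61355273 25.90096296]
```

View pics/w8.png

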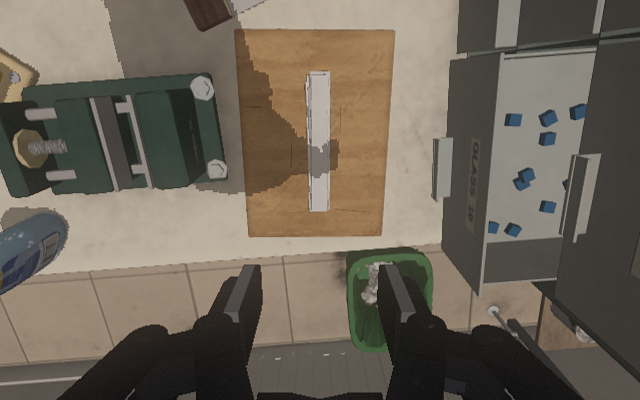

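The strips lie flat in the middle of the board (318,140), top at z = 24.6 mm, and the bottle is standing undisturbed.

```bash
python3 -c "
from rig import manip
print(manip.finish_job())"
```

```text
the job is handed in; nothing more can be done
None
```

The job is handed in at about 25 s: I clamped the strips (the push peaked at about 14.6 N), left them over 3 s with the hand away, sprang the handle fully open and laid them flat mid-board with the glue bottle still standing; the roughly 10 N left locked is inferred from the push forces, not measured.

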